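# Reset the sliding tray of a loft ladder rail

### The arm

A 7-joint arm with a two-finger parallel gripper is mounted at the origin on the work surface. World frame = base frame: x ahead of the robot, y to its left, z up, the work surface at z = 0. Lengths are in m, angles in rad, forces in N, time in s.
With the tool pointing down it reaches from about 0.35 to 0.9 m from the base axis. Payload 19.9 kg.
Tool frame: the origin (TCP) lies between the finger pads; the fingertips stand 11 mm ahead of it and the grasp point (between the pads) lies 8 mm behind it; z points along the fingers, y is the line along which they close (so a half turn about z gives the same grasp; the last joint's range is limited). The gripper opens to 94 mm and grips with 3 to 60 N. Pads are 16 mm wide; open, the fingers measure 119 mm over their backs; the gripper's body (75 mm by 177 mm) begins 78 mm behind the grasp point.
Start: joints at [-1.214, 0.417, -0.01, 1.614, 0.005, 1.111, -0.053], TCP at [0.242, 0.576, 0.216] pointing down, gripper open.
Joint ranges: [-2.81, 2.81], [-0.39, 2.02], [-1.27, 1.25], [0.06, 2.57], [-1.19, 4.33], [0.19, 2], [-2.82, 2.82]. Speed limits (rad/s): [1.89, 1.89, 2.39, 2.39, 3.01, 3.01, 3.01].

### API

Orientations are given as a 3x3 rotation matrix whose columns are the frame's x, y, z axes.
In Python, from cell import robot, eyes, finder gives the robot as it stands.
- The arm moves only by the shell command python3 -m pendant 'ROWS' [FORCE]. ROWS is JSON, a list that holds one entry, the list of rows, each a list of 7 numbers: the finger opening in mm, from 0 to 94, then the shift along the tool's x, y, z in mm, then the turn, a rotation vector about the tool's x, y, z in degrees. In form: [[[jaw, x, y, z, ax, ay, az], ...]]. A call has 1 to 20 rows; each row is the pose to reach, as a shift and turn from the pose commanded when the call began, along the tool's axes at that moment; what a row does not reach only later rows make up. A row lasts 1/12 s, in which the tool goes at most 41.7 mm and 7.16 degrees, less where a joint would pass 70% of its speed; a pose out of reach is approached as far as the arm can. A call with a gripper value outside its range is refused whole. The fingers move at their own pace and stop on an object; FORCE is the grip in N (left out, the last holds). Time passes only in rows, so rows that repeat a pose let the fingers close. It gives the time, the measured TCP pose, the force, the opening and the grip force at its end, in the units of the state.
- robot.state(): the state, without advancing time (a new reading comes with each control period).
- eyes.snapshot(name): name is "scene" or "side" or "wrist"; returns a dict with "color" (400x640x3 uint8, blue, green, red), "z_map" (400x640 float32, m along the optical axis (not along the pixel's ray), 0 where there is no reading), "intrinsics" (3x3 intrinsics, pixels), "k1" (the pictures are not rectified: a ray, as slopes to the right and down, at radius r is drawn at 1 + k1 r^2 times it, then the intrinsics apply), "world_from_camera" (4x4, takes a point from camera to world coordinates); the wrist camera has in their place "tool_from_camera" (4x4, takes a point from camera to tool coordinates, whose origin is the TCP and whose axes are the flange's). Camera axes: x right, y up, looking along -z (the intrinsics and any distortion apply to the point x, -y, -z); pixel columns grow to the right and rows downward; lengths in m; the calibration is good to about 2 mm. A picture is of the moment at which its call begins: read the wrist's pose just before it.
- robot.close_job(): hands the job in; it is judged then, once.
Trained networks look in the newest picture that a camera, given by its name, has taken for a name from the list of things; names that differ only in an ending like _2 or _b are one class to them, and where a whole thing is asked for, a point or a joint stands for the part that bears it (a point fixed in the world has none). Each returns a list of dicts, best first, with "p" (0 to 1); they miss things now and then, are a little off and sometimes report something else, mostly with a low value. They report only what shows in the picture. A call takes as long as a camera call. They do not tell look-alikes from the thing itself.
- finder.look_for(camera, label): "extent" ([left, top, width, height] in pixels, round what is visible of it).
- finder.cut_out(camera, label): "region" (400x640 bool, what is visible of it) and "extent" ([left, top, width, height] in pixels, round what is visible of it).
The state is a dict: "t": time; "qpos": joint angles; "joint_velocities": joint speeds; "effort": joint torques, N m; "position": TCP position; "ee_rot": TCP orientation; "wrist_force": force on the tool from outside, world axes, zero at the start; "moment": the same for the moment, N m; "finger_gap": finger opening in m; "finger_force": force on a finger pad.
Only numpy, scipy, OpenCV 4.12 (cv2) and the standard library are available. Lean on these libraries where they do the work, as an engineer would, in place of code of your own. Each camera call takes 0.05 s, during which the arm holds its last target. There are 200 camera calls.

### The job

First lift the little watering pot by its handle off the slide's round tray and set it down, not dropping it, upright on the middle of the cork mat. Then pull up the yellow lock plunger, slide the black slide to the next hole towards the red end block, let the pin go fully home in that hole, and finish while still holding the yellow knob in the gripper with the pin kept home. Leave the bowl, mug and books where they are.

Things in the scene. Friction and masses are not known exactly. Their poses are not given: they have to be found in the camera images.
- rail: Aluminium ladder rail, fixed level: tube 30 mm wide (x), 420 mm long (along its y), underside 20 mm, top face 45 mm above the table. Origin at the rail's middle, on the table's surface, z up. 14 mm lock holes run along the top's centre line every 60 mm: y = -180, -120, -60, 0, 60, 120, 180 mm.
- red_block: Red end block under one end of the rail (which end varies), fixed, 70 x 28 x 48 mm high. Origin at the centre of its underside, on the rail's centre line, 220 mm from the rail's origin: the wanted direction of sliding is from rail origin towards this block.
- grey_block: Grey end block, the same size and place at the rail's other end.
- slide (a joint): Position of the black slide along the rail's +y axis, m: 0 at the start (pin in the rail's middle hole), +0.060 or -0.060 at the neighbouring holes; limits -0.13 and +0.13. About 2.5 N of friction. With the pin home it has 2 mm play either way. A negative value is sliding towards the rail's -y.
- plunger (a joint): Lift of the lock plunger, m, straight up: 0 = pin fully home in a hole, 0.020 = its stop. The pin (10 mm thick, round tip) reaches 12 mm into the hole, so the slide is free when it is lifted more than 12 mm (15 to 17 is good). A spring pushes it down with 4.5 N at 0 and 7.5 N at 0.020. Let down between holes the pin rests on the rail at 0.012.
- knob (a point): Centre of the plunger's yellow round knob, 28 mm across and 26 mm high, the place to grip it from above; 92 mm above the table with the pin home. Axes as the rail's. 17 mm of height (15 mm thick steel stem, 22 mm collar) lies between the knob's underside and the slide's top. Moves with the slide and the plunger.
- pin_axis (a point): Point on the plunger's axis at the top face of the slide, 62 mm above the table; moves with the slide only. The slide is a black sleeve 50 mm wide and 60 mm long along the rail, with the lock plunger standing in its centre and the tray fixed to it.
- tray (a point): Centre of the top face of the slide's round light-wood tray, 110 mm across, 62 mm above the table, 82 mm from the plunger towards the rail's -y; the pot stands here at the start.
- pot: Loose small blue watering pot, about 0.3 kg, 74 mm across, 68 mm to its rim, base 66 mm across. Origin at the centre of its underside, z up. Thin copper spout towards its +x reaches 70 mm from the axis and 75 mm high. A copper bail handle bridges it along its y.
- pot_handle (a point): Middle of the pot's bail handle: a straight level round bar 10 mm thick, 52 mm long along the pot's y axis, its centre line 120 mm above the pot's underside. Pinch it from above with the fingers closing along the pot's x.
- mat: Round cork mat with a dark rubber rim, fixed, 116 mm across, 5 mm thick. Origin at the centre of its underside.
- bowl: Loose terracotta bowl, 96 mm across, 40 mm high, a bystander; origin under its centre.
- mug: Loose white mug, 76 mm across, 85 mm high, handle to its +y, a bystander; origin under its centre.
- books: Two loose books in a pile, 130 x 190 x 42 mm high, a bystander; origin under their centre.
There are look-alikes about, which are no part of the job. What is shaped like the pot but pink or purple is not meant. What is meant by the red_block is not blue, and is the smaller of those in its own colour.

How it is judged:
On the way, in this order (a step that is already met when the one before it is completed fails the run):
1. the pot stands upright on the cork mat, released, with the slide still in its first hole (horizontal distance between pot and mat below 0.03 m and height (world z) of pot below 0.012 m and angle between pot's own z axis and vertical below 0.1 rad and contact force between the fingers and pot below 0.05 N and linear speed of pot below 0.03 m/s and value of joint slide between -0.01 and 0.01 m), for 0.2 s.
2. the gripper holds the lock plunger pulled up out of the hole (value of joint plunger above 0.0105 m and contact force between the fingers and plunger above 1 N), for 0.1 s.
At the end, for the whole second after the job is handed in: The slide sits at the next hole towards the red block (pin axis 160 mm from the block's centre, within 5 mm), the pin is home to within 3 mm, the fingers still hold the knob with more than 2 N, and the pot stands upright on the mat within 30 mm of its middle (horizontal distance between pot and mat below 0.03 m and height (world z) of pot below 0.012 m and angle between pot's own z axis and vertical below 0.1 rad and horizontal distance between pin_axis and red_block between 0.155 and 0.165 m and value of joint plunger below 0.003 m and velocity of joint slide between -0.01 and 0.01 m/s and contact force between the fingers and plunger above 2 N); the arm keeps its last pose, push and grip.
It fails at once if the pot is let go in the air (contact force between the fingers and pot below 0.01 N and height (world z) of pot between 0.02 and 0.055 m).
It fails at once if the pot is tipped over (angle between pot's own z axis and vertical above 0.6 rad).
It fails at once if the bowl is shifted by more than 30 mm (distance of bowl from where it was at the start of the episode above 0.03 m).
It fails at once if the mug is shifted by more than 30 mm (distance of mug from where it was at the start of the episode above 0.03 m).
It fails at once if the books are shifted by more than 30 mm (distance of books from where it was at the start of the episode above 0.03 m).
It also fails if it takes over 54 s, if anything falls off the work surface, if the arm or the gripper's body presses on something with over 40 N, if the wrist force passes 120 N, or if a joint passes its speed limit or range.

## Working session

There is one attempt and no reset: what is moved stays moved. The work goes in short steps, Python scripts to look and compute and a shell command to move; the robot and the scene stay as the last step left them, time stands still between calls to the robot, and variables do not carry over. Pictures are saved under pics/ and viewed, at most 10 in all, crops included, and the job is handed in when it is done.

```bash
mkdir -p pics; ls; cat > h.py <<'E'
import numpy as np, cv2
from cell import robot, eyes, finder
def pts(s, st=None):
    K=np.array(s["intrinsics"]);z=s["z_map"];H,W=z.shape
    u,v=np.meshgrid(np.arange(W),np.arange(H))
    uv=np.stack([u,v],-1).reshape(-1,1,2).astype(np.float64)
    n=cv2.undistortPoints(uv,K,np.array([s["k1"],0,0,0,0.])).reshape(H,W,2)
    P=np.stack([n[...,0]*z,-n[...,1]*z,-z],-1)
    if "world_from_camera" in s: T=np.array(s["world_from_camera"])
    else:
        B=np.eye(4);B[:3,:3]=st["ee_rot"];B[:3,3]=st["position"];T=B@np.array(s["tool_from_camera"])
    P=P@T[:3,:3].T+T[:3,3]; P[z<=0]=np.nan
    return P
E
python3 - <<'E'
from h import *
np.set_printoptions(precision=3,suppress=True)
st=robot.state();print(st['t'],st['position'],st['ee_rot'])
for c in ["scene","side"]:
    s=eyes.snapshot(c);P=pts(s);cv2.imwrite(f"pics/{c}.png",s["color"]);np.savez(f"{c}.npz",P=P,c=s["color"])
    print(c,np.array(s["world_from_camera"])[:3,3])
    for l in ["rail","red_block","grey_block","slide","plunger","tray","pot","pot_handle","knob","mat","bowl","mug","books"]:
        for d in finder.cut_out(c,l)[:4]:
            q=P[d["region"]];q=q[~np.isnan(q[:,0])]
            if len(q): print(l,round(d["p"],2),np.round(d["extent"]),"med",np.median(q,0),"z95",np.percentile(q[:,2],97),"mid",(np.percentile(q,2,0)+np.percentile(q,98,0))/2)
E
```

```text
pics
0.0 [0.242 0.576 0.216] [[-0.922  0.387 -0.   ]
 [ 0.387  0.922 -0.001]
 [-0.    -0.001 -1.   ]]
scene [ 1.245 -0.211  1.053]
rail 0.88 [283. 188. 109.  56.] med [0.635 0.048 0.046] z95 0.10288995640736892 mid [0.633 0.053 0.062]
red_block 0.93 [395. 151.  26.  30.] med [0.492 0.348 0.052] z95 0.06617563919528444 mid [0.49  0.352 0.036]
red_block 0.75 [412. 181.  23.  23.] med [0.623 0.357 0.042] z95 0.05038223795661112 mid [0.619 0.364 0.027]
grey_block 0.75 [272. 230.  14.  22.] med [ 0.68  -0.162  0.047] z95 0.05102523802825033 mid [ 0.673 -0.162  0.027]
slide 0.84 [299. 198.  52.  40.] med [0.645 0.028 0.062] z95 0.10508887199761005 mid [0.651 0.001 0.061]
plunger 0.39 [338. 198.   6.   9.] med [0.629 0.051 0.103] z95 0.10734815033001051 mid [0.625 0.052 0.094]
plunger 0.37 [303. 199.  50.  35.] med [0.645 0.032 0.062] z95 0.10515267592080998 mid [0.651 0.005 0.062]
tray 0.86 [300. 201.  48.  34.] med [0.644 0.033 0.062] z95 0.10381956533061444 mid [0.648 0.002 0.065]
tray 0.48 [305. 193.  23.  36.] med [ 0.648 -0.028  0.108] z95 0.1860525254031765 mid [ 0.648 -0.029  0.124]
[... 2570 characters left out ...]
.1837342963324877 mid [ 0.662 -0.025  0.124]
pot_handle 0.66 [260. 172.  23.  39.] med [ 0.819 -0.137  0.05 ] z95 0.12232957717478725 mid [ 0.818 -0.226  0.061]
pot_handle 0.65 [245. 202.  32.  42.] med [0.808 0.067 0.048] z95 0.12093157403248683 mid [0.812 0.045 0.062]
mat 0.85 [358. 197.  34.  17.] med [ 0.448 -0.195  0.004] z95 0.007543061718674958 mid [ 0.448 -0.2    0.004]
bowl 0.67 [364. 246.  31.  21.] med [0.437 0.121 0.023] z95 0.039591896087819156 mid [0.437 0.141 0.021]
mug 0.56 [324. 321.  38.  54.] med [0.511 0.517 0.051] z95 0.0843958093832923 mid [0.51  0.504 0.042]
books 0.44 [360. 196.  33.  17.] med [ 0.449 -0.192  0.003] z95 0.0074289338393673495 mid [ 0.449 -0.196  0.003]
```

```bash
python3 - <<'E'
import cv2
a=cv2.imread("pics/scene.png")[130:330,210:476];cv2.imwrite("pics/a.png",cv2.resize(a,None,fx=3,fy=3,interpolation=2)[:600,:800])
a=cv2.imread("pics/side.png")[160:360,230:430];cv2.imwrite("pics/b.png",cv2.resize(a,None,fx=3,fy=3,interpolation=2))
E
```

```text
(no output)
```

View pics/a.png

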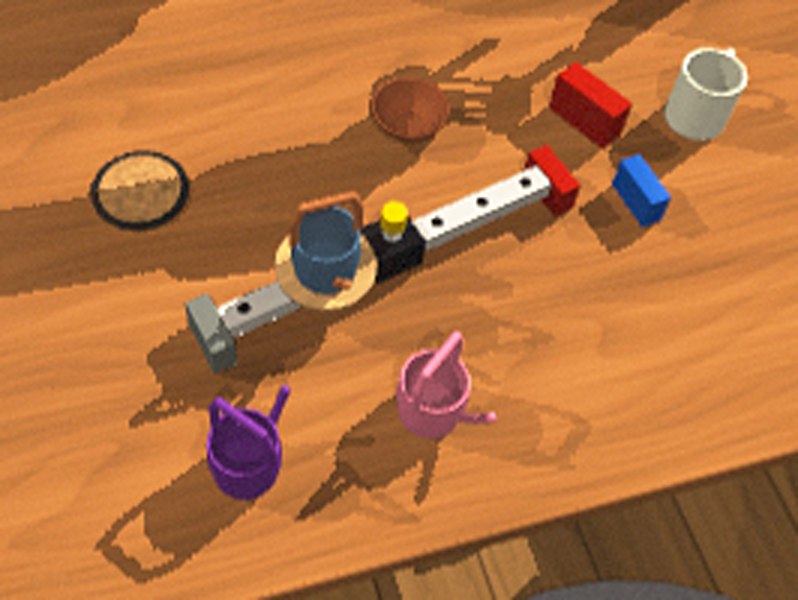

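View pics/b.png

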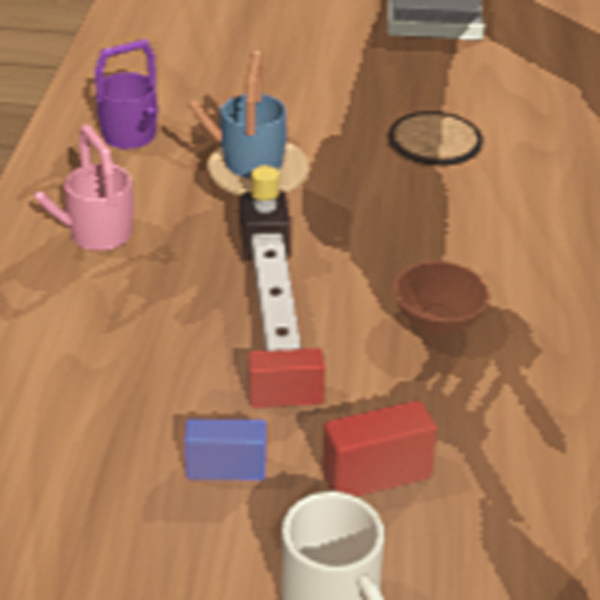

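In the crops (scene pixels): the blue pot on the tray at (319,213) is the one meant. The purple (291,281) and pink (355,262) pots are look-alikes. The red block on the rail's end at (394,190) is smaller than the free red one at (407,165), so it is the target; (423,193) is blue. The tray lies on the grey side, so the slide moves towards +y.

```bash
python3 - <<'E'
from h import *
np.set_printoptions(precision=4,suppress=True)
for c in ["scene","side"]:
    d=np.load(c+".npz");P=d["P"];hsv=cv2.cvtColor(d["c"],cv2.COLOR_BGR2HSV);h,s,v=[hsv[...,i].astype(int) for i in range(3)]
    near=np.hypot(P[...,0]-.64,P[...,1]+.025)<.09
    bar=P[near&(P[...,2]>.172)]
    m=bar.mean(0);w,V=np.linalg.eigh(np.cov((bar-m).T));a=V[:,2];t=(bar-m)@a
    print(c,"bar",len(bar),m,"mid",m+a*(t.max()+t.min())/2,"ax",a,np.degrees(np.arctan2(a[1],a[0])),"len",np.ptp(t),"zmax",bar[:,2].max())
    body=P[near&(h>95)&(h<115)&(s>80)&(P[...,2]>.12)&(P[...,2]<.14)]
    f=lambda p:np.hypot(*(p[:,:2]-q).T)
    from scipy.optimize import least_squares
    if len(body)>5: print("rim",len(body),least_squares(lambda q:np.hypot(*(body[:,:2]-q).T)-.037,[.65,-.02],loss="soft_l1",f_scale=.003).x)
    y=P[(h>20)&(h<35)&(s>150)&(P[...,2]>.07)&(np.hypot(P[...,0]-.625,P[...,1]-.06)<.05)]
    if len(y): 
        top=y[y[:,2]>.098]; print("knob",len(y),"mean",y.mean(0),"top",top.mean(0) if len(top) else 0,"zmax",y[:,2].max(),"mid",(y.min(0)+y.max(0))/2)
        print(" fit",least_squares(lambda q:np.hypot(*(y[:,:2]-q).T).clip(.0)*(np.hypot(*(y[:,:2]-q).T)>.014)-.014*(np.hypot(*(y[:,:2]-q).T)>.014)  ,top[:,:2].mean(0) if len(top) else y[:,:2].mean(0)).x)
    r=P[((h<8)|(h>172))&(s>150)&(np.abs(P[...,0]-.575)<.06)&(np.abs(P[...,1]-.27)<.045)&(P[...,2]>.043)&(P[...,2]<.055)]
    print("red top",len(r),r.mean(0),cv2.minAreaRect((r[:,:2]*1000).astype(np.float32)))
    mt=P[(np.hypot(P[...,0]-.448,P[...,1]+.2)<.08)&(s>60)&(v>150)]
    k=P[(np.hypot(P[...,0]-.448,P[...,1]+.2)<.075)&(v<70)&(np.hypot(P[...,0]-.448,P[...,1]+.2)>.045)&(P[...,2]>.002)]
    print("mat rim",len(k),cv2.fitEllipse((k[:,:2]*1000).astype(np.float32)),np.median(k[:,2]))
    # rail top
    al=P[(s<60)&(P[...,2]>.04)&(P[...,2]<.05)&(P[...,1]>.09)&(P[...,1]<.25)&(abs(P[...,0]-.6)<.08)]
    m=al.mean(0);w,V=np.linalg.eigh(np.cov((al-m).T));print("rail",m,V[:,2],np.median(al[:,2]))
E
```

```text
scene bar 82 [ 0.6488 -0.0294  0.1836] mid [ 0.6487 -0.0273  0.1836] ax [ 0.0272 -0.9996  0.0101] -88.4420862733627 len 0.06837930368400752 zmax 0.19115288130964814
rim 63 [ 0.6443 -0.03  ]
knob 77 mean [0.6272 0.0516 0.1004] top [0.625  0.0525 0.104 ] zmax 0.10772690433406185 mid [0.625  0.0531 0.0952]
 fit [0.6248 0.0526]
red top 130 [0.577  0.2672 0.0474] ((576.05126953125, 267.58990478515625), (70.93718719482422, 28.173391342163086), 12.707087516784668)
mat rim 132 ((446.8554992675781, -201.16326904296875), (107.69025421142578, 110.31292724609375), 95.5445785522461) 0.005344498293684663
rail [0.5988 0.1677 0.0447] [-0.2321  0.9727  0.0004] 0.04469252241728716
side bar 43 [ 0.647  -0.0169  0.1821] mid [ 0.6472 -0.0218  0.1825] ax [-0.0364  0.9954 -0.0888] 92.09680723652443 len 0.0662048093611701 zmax 0.1868158177541619
rim 37 [ 0.6449 -0.0233]
knob 7 mean [0.6315 0.0636 0.0893] top 0 zmax 0.09754608629050876 mid [0.625  0.0631 0.088 ]
 fit [0.6245 0.0625]
red top 163 [0.5763 0.2731 0.0464] ((576.5579833984375, 273.8829345703125), (67.07074737548828, 30.184249877929688), 12.984334945678711)
mat rim 41 ((450.9464416503906, -196.38540649414062), (106.90226745605469, 108.85868072509766), 69.28150177001953) 0.0035877573900772175
rail [0.5981 0.1738 0.0437] [-0.2245  0.9745  0.0032] 0.043536559184307266
```

```bash
python3 -m pendant '[[[70,-50,-33,-60,0,0,6],[70,-90,-60,-60,0,0,12],[70,-130,-85,-60,0,0,18],[70,-165,-108,-60,0,0,24],[70,-200,-131,-60,0,0,30],[70,-235,-154,-60,0,0,36],[70,-270,-177,-60,0,0,42],[70,-305,-200,-60,0,0,48],[70,-340,-222,-60,0,0,54],[70,-375,-245,-60,0,0,60],[70,-410,-268,-60,0,0,67],[70,-445,-291,-60,0,0,67],[70,-480,-314,-60,0,0,67],[70,-515,-337,-60,0,0,67],[70,-545,-357,-60,0,0,67],[70,-570,-373,-60,0,0,67],[70,-590,-386,-60,0,0,67],[70,-601,-394,-60,0,0,67],[70,-607,-397,-60,0,0,67],[70,-607,-397,-60,0,0,67]]]'
python3 - <<'E'
from h import *
np.set_printoptions(precision=4,suppress=True)
st=robot.state();s=eyes.snapshot("wrist");P=pts(s,st);print(st['t'],st['position'],st['ee_rot'],st['qpos'])
cv2.imwrite("pics/w1.png",s["color"]);np.savez("w1.npz",P=P,c=s["color"])
b=P[(np.hypot(P[...,0]-.648,P[...,1]+.025)<.05)&(P[...,2]>.173)&(P[...,2]<.2)]
m=b.mean(0) if len(b) else 0;print(len(b),m)
if len(b):
  print(b.min(0),b.max(0),np.percentile(b[:,2],90));t=b[abs(b[:,1]-m[1])<.02];print(np.median(t,0),np.polyfit(t[:,1],t[:,0],1))
E
```

```text
t: 3.07
position: [0.6484, -0.0272, 0.276]
ee_rot: [[-0.001, 1.0, -0.001], [1.0, 0.001, -0.001], [-0.001, -0.001, -1.0]]
wrist_force: [0.6, 1.2, -0.3]
finger_gap: 0.0699
finger_force: 0.0
3.0667 [ 0.6484 -0.0272  0.276 ] [[-0.0006  1.     -0.0005]
 [ 1.      0.0006 -0.0011]
 [-0.0011 -0.0005 -1.    ]] [-0.3648  0.4518  0.5079  1.4917 -0.2239  1.2568  0.1704]
904 [ 0.6477 -0.0249  0.1839]
[ 0.642  -0.0623  0.1731] [0.653  0.0053 0.188 ] 0.1859492359097424
[ 0.6479 -0.0244  0.1848] [-0.0351  0.6469]
```

View pics/w1.png

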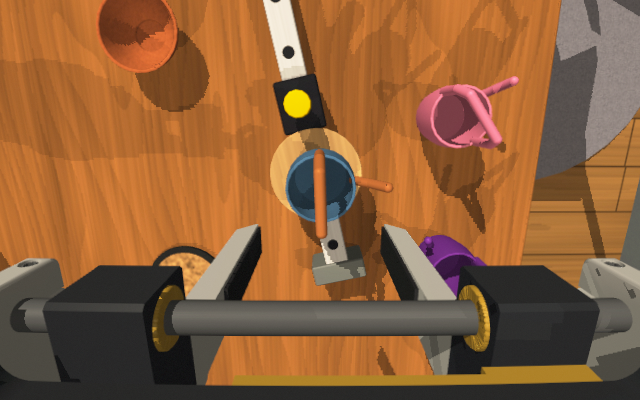

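The wrist view shows the blue pot's handle at (320,193), standing about 0.182 m high at x 0.648, y −0.026. It lies almost along world y and centred between the fingers, and the knob is at (297,104). Next: descend and grip.

```bash
python3 -m pendant '[[[70,0,-1,30,0,0,-2],[70,0,-1,60,0,0,-2],[70,0,-1,85,0,0,-2],[70,0,-1,98,0,0,-2],[70,0,-1,102,0,0,-2],[70,0,-1,102,0,0,-2],[0,0,-1,102,0,0,-2],[0,0,-1,102,0,0,-2],[0,0,-1,102,0,0,-2],[0,0,-1,102,0,0,-2],[0,0,-1,102,0,0,-2],[0,0,-1,102,0,0,-2],[0,0,-1,102,0,0,-2],[0,0,-1,102,0,0,-2]]]' 25
python3 - <<'E'
from h import *
np.set_printoptions(precision=4,suppress=True)
d=np.load("w1.npz");P=d["P"];hsv=cv2.cvtColor(d["c"],cv2.COLOR_BGR2HSV);h,s,v=[hsv[...,i].astype(int) for i in range(3)]
y=P[(h>20)&(h<35)&(s>150)&(P[...,2]>.098)&(P[...,2]<.115)&(np.hypot(P[...,0]-.625,P[...,1]-.06)<.05)]
print("knob top",len(y),(y.min(0)+y.max(0))/2,np.ptp(y,0),np.median(y[:,2]))
u,vv=np.meshgrid(range(640),range(400))
m=((P[...,2]>.002)&(P[...,2]<.009)&(np.hypot(P[...,0]-.449,P[...,1]+.199)<.08))
print("mat",m.sum(),np.nanmin(P[m],0),np.nanmax(P[m],0))
E
```

```text
t: 4.28
position: [0.6469, -0.025, 0.1745]
ee_rot: [[-0.039, 0.999, 0.0], [0.999, 0.039, -0.0], [-0.0, 0.0, -1.0]]
wrist_force: [0.2, -0.1, 0.8]
finger_gap: 0.02
finger_force: 0.0
knob top 597 [0.6241 0.053  0.1031] [0.0271 0.0263 0.0048] 0.1034423943508635
mat 1319 [ 0.3999 -0.2241  0.0021] [ 0.4919 -0.1437  0.0067]
```

```bash
python3 -m pendant '[[[0,0,0,0,0,0,0],[0,0,0,0,0,0,0],[0,0,0,0,0,0,0],[0,0,0,0,0,0,0],[0,0,0,0,0,0,0],[0,0,0,-5,0,0,0],[0,0,0,-15,0,0,0],[0,0,0,-30,0,0,0],[0,0,0,-45,0,0,0],[0,0,0,-60,0,0,0],[0,0,0,-60,0,0,0]]]' 25
```

```text
t: 5.2
position: [0.6479, -0.0253, 0.2379]
ee_rot: [[-0.038, 0.999, 0.004], [0.999, 0.038, 0.0], [-0.0, 0.004, -1.0]]
wrist_force: [0.5, 0.0, -4.6]
finger_gap: 0.0091
finger_force: 25.0
```

```bash
python3 -m pendant '[[[0,-4,-5,0,0,0,0],[0,-14,-17,0,0,0,0],[0,-30,-37,0,0,0,0],[0,-48,-59,0,0,0,0],[0,-66,-82,0,0,0,0],[0,-84,-104,0,0,0,0],[0,-102,-126,0,0,0,0],[0,-120,-148,0,0,0,0],[0,-137,-170,0,0,0,0],[0,-151,-187,10,0,0,0],[0,-160,-198,25,0,0,0],[0,-164,-203,40,0,0,0],[0,-165,-204,55,0,0,0],[0,-165,-204,68,0,0,0],[0,-165,-204,75,0,0,0],[0,-165,-204,75,0,0,0],[0,-165,-204,75,0,0,0],[0,-165,-204,75,0,0,0]]]'
python3 - <<'E'
from h import *
np.set_printoptions(precision=4,suppress=True)
st=robot.state();s=eyes.snapshot("side");P=pts(s);sw=eyes.snapshot("scene");Q=pts(sw)
a=cv2.resize(s["color"][150:250,320:440],None,fx=4,fy=4,interpolation=2);b=cv2.resize(sw["color"][130:230,200:280],None,fx=4,fy=4,interpolation=2)
cv2.imwrite("pics/p.png",np.hstack([a,b]))
for c,s,P in(("side",s,P),("scene",sw,Q)):
    hsv=cv2.cvtColor(s["color"],cv2.COLOR_BGR2HSV);h=hsv[...,0];S=hsv[...,1]
    q=P[(h>95)&(h<115)&(S>80)&(np.hypot(P[...,0]-.449,P[...,1]+.199)<.06)]
    print(c,len(q),np.percentile(q,2,0),np.percentile(q,98,0))
E
```

```text
t: 6.7
position: [0.4496, -0.1978, 0.16]
ee_rot: [[-0.039, 0.999, 0.0], [0.999, 0.039, -0.0], [-0.0, 0.0, -1.0]]
wrist_force: [0.3, -0.3, -3.9]
finger_gap: 0.0088
finger_force: 25.0
side 55 [ 0.4212 -0.2366  0.0523] [ 0.4819 -0.1673  0.1155]
scene 314 [ 0.4146 -0.232   0.0509] [ 0.4855 -0.1695  0.1174]
```

View pics/p.png

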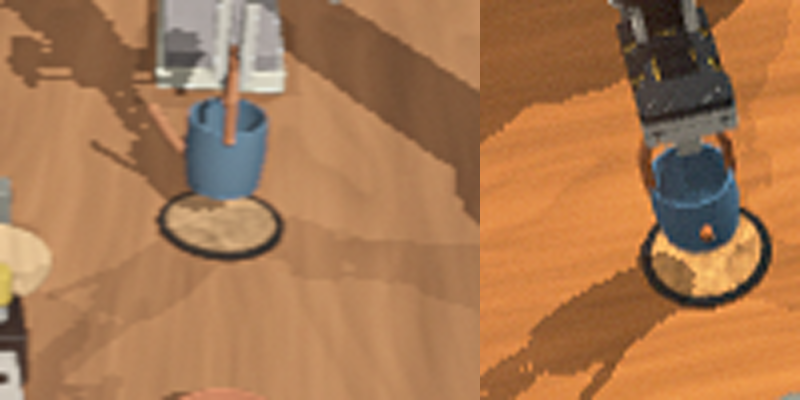

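The pot hangs upright above the mat (side about (378,187), scene about (253,181)), with its base about 43 mm above the mat. Next: lower it slowly.

```bash
python3 -m pendant '[[[0,0,0,10,0,0,0],[0,0,0,22,0,0,0],[0,0,0,31,0,0,0],[0,0,0,37,0,0,0],[0,0,0,40,0,0,0],[0,0,0,41,0,0,0],[0,0,0,42,0,0,0],[0,0,0,43,0,0,0],[0,0,0,43,0,0,0],[0,0,0,43,0,0,0]]]'
```

```text
t: 7.63
position: [0.4501, -0.1978, 0.1173]
ee_rot: [[-0.039, 0.999, 0.002], [0.999, 0.039, -0.0], [-0.0, 0.002, -1.0]]
wrist_force: [-0.8, 1.3, 4.4]
finger_gap: 0.0092
finger_force: 25.0
```

```bash
python3 -m pendant '[[[20,0,0,0,0,0,0],[40,0,0,0,0,0,0],[45,0,0,0,0,0,0],[45,0,0,0,0,0,0],[45,0,0,0,0,0,0],[45,0,0,0,0,0,0],[45,0,0,0,0,0,0],[45,0,0,-10,0,0,0],[45,0,0,-30,0,0,0],[45,0,0,-60,0,0,0],[45,0,0,-90,0,0,0],[45,0,0,-100,0,0,0],[45,0,0,-100,0,0,0]]]'
python3 - <<'E'
from h import *
np.set_printoptions(precision=4,suppress=True)
for c in ("side","scene"):
    s=eyes.snapshot(c);P=pts(s)
    hsv=cv2.cvtColor(s["color"],cv2.COLOR_BGR2HSV);h=hsv[...,0];S=hsv[...,1]
    q=P[(h>95)&(h<115)&(S>80)&(np.hypot(P[...,0]-.449,P[...,1]+.199)<.06)]
    print(c,len(q),np.percentile(q,2,0),np.percentile(q,98,0))
E
```

```text
t: 8.72
position: [0.4506, -0.1982, 0.2194]
ee_rot: [[-0.038, 0.999, 0.005], [0.999, 0.038, -0.001], [-0.001, 0.004, -1.0]]
wrist_force: [0.3, -0.1, -0.4]
finger_gap: 0.045
finger_force: 0.0
side 25 [ 0.4212 -0.2332  0.0091] [ 0.4803 -0.1651  0.2406]
scene 358 [ 0.4138 -0.2311  0.0086] [ 0.4852 -0.1692  0.0738]
```

```bash
python3 -m pendant '[[[70,8,6,0,0,0,0],[70,30,22,0,0,0,-3],[70,58,43,0,0,0,-6],[70,88,66,0,0,0,-9],[70,118,88,0,0,0,-11],[70,148,110,0,0,0,-11],[70,178,133,0,0,0,-11],[70,205,153,0,0,0,-11],[70,228,170,0,0,0,-11],[70,241,180,0,0,0,-11],[70,245,183,0,0,0,-11],[70,245,183,0,0,0,-11],[70,245,183,0,0,0,-11]]]'
cat > k.py <<'E'
from h import *
np.set_printoptions(precision=4,suppress=True)
st=robot.state();s=eyes.snapshot("wrist");P=pts(s,st);print(st['t'],st['position'],st['ee_rot'],st['qpos'])
cv2.imwrite("pics/w_%.1f.png"%st['t'],s["color"])
hsv=cv2.cvtColor(s["color"],cv2.COLOR_BGR2HSV);h,S,v=[hsv[...,i].astype(int) for i in range(3)]
y=(h>20)&(h<35)&(S>150)&(np.hypot(P[...,0]-.615,P[...,1]-.08)<.1)&(P[...,2]>.06)
q=P[y];z=np.median(q[:,2]);t=q[abs(q[:,2]-z)<.004];print("knob",len(t),z,cv2.minEnclosingCircle((t[:,:2]*1000).astype(np.float32)))
vv,uu=np.where(y);print("px",uu.min(),uu.max(),vv.min(),vv.max())
r=P[((h<8)|(h>172))&(S>150)&(np.abs(P[...,0]-.575)<.06)&(np.abs(P[...,1]-.27)<.045)&(P[...,2]>.043)&(P[...,2]<.055)]
if len(r)>5:print("red",len(r),cv2.minAreaRect((r[:,:2]*1000).astype(np.float32)))
E
python3 k.py
```

```text
t: 9.9
position: [0.6222, 0.0535, 0.2156]
ee_rot: [[-0.228, 0.974, -0.001], [0.974, 0.228, -0.001], [-0.0, -0.002, -1.0]]
wrist_force: [-0.0, -0.2, -0.0]
finger_gap: 0.07
finger_force: 0.0
9.9 [0.6222 0.0535 0.2156] [[-0.2279  0.9737 -0.0015]
 [ 0.9737  0.2279 -0.0008]
 [-0.0005 -0.0016 -1.    ]] [-0.4554  0.4444  0.4319  1.6266 -0.2008  1.1165  0.2583]
knob 741 0.10349902107912667 ((623.948486328125, 53.33415603637695), 13.785551071166992)
px 153 563 177 385
```

```bash
python3 -m pendant '[[[70,0,2,20,0,0,0],[70,0,2,50,0,0,0],[70,0,2,80,0,0,0],[70,0,2,108,0,0,0],[70,0,2,124,0,0,0],[70,0,2,132,0,0,0],[70,0,2,132,0,0,0],[0,0,2,132,0,0,0],[0,0,2,132,0,0,0],[0,0,2,132,0,0,0],[0,0,2,132,0,0,0],[0,0,2,132,0,0,0],[0,0,2,132,0,0,0],[0,0,2,132,0,0,0],[0,0,2,132,0,0,0],[0,0,2,132,0,0,0],[0,0,2,132,0,0,0],[0,0,2,132,0,0,0]]]' 40
```

```text
t: 11.45
position: [0.6243, 0.0545, 0.0847]
ee_rot: [[-0.228, 0.974, -0.001], [0.974, 0.228, -0.0], [0.0, -0.001, -1.0]]
wrist_force: [-6.1, -0.4, 7.3]
finger_gap: 0.0275
finger_force: 40.0
```

```bash
python3 -m pendant '[[[0,0,0,-3,0,0,0],[0,0,0,-7,0,0,0],[0,0,0,-11,0,0,0],[0,0,0,-15,0,0,0],[0,0,0,-17,0,0,0],[0,0,0,-17,0,0,0],[0,0,0,-17,0,0,0],[0,0,0,-17,0,0,0]]]'
```

```text
t: 12.12
position: [0.6243, 0.0545, 0.1013]
ee_rot: [[-0.228, 0.974, -0.001], [0.974, 0.228, -0.0], [0.0, -0.001, -1.0]]
wrist_force: [-5.2, -0.9, -6.7]
finger_gap: 0.0277
finger_force: 40.0
```

```bash
python3 -m pendant '[[[0,3,0,0,0,0,0],[0,9,0,0,0,0,0],[0,17,0,0,0,0,0],[0,26,0,0,0,0,0],[0,35,0,0,0,0,0],[0,44,0,0,0,0,0],[0,52,0,0,0,0,0],[0,57,0,0,0,0,0],[0,60,0,0,0,0,0],[0,60,0,0,0,0,0],[0,60,0,0,0,0,0]]]'
python3 - <<'E'
from h import *
u=np.array([-.228,.974]);a=np.array([.6243,.0545]);st=robot.state();print(st['position'],u@(np.array(st['position'])[:2]-a))
E
```

```text
t: 13.03
position: [0.6109, 0.1137, 0.1014]
ee_rot: [[-0.229, 0.973, -0.0], [0.973, 0.229, 0.001], [0.001, -0.0, -1.0]]
wrist_force: [-3.7, 2.7, -7.6]
finger_gap: 0.0272
finger_force: 40.0
[0.61086356 0.1136953  0.1014078 ] 0.060719728418500846
```

```bash
python3 -m pendant '[[[0,0,0,3,0,0,0],[0,0,0,6,0,0,0],[0,0,0,9,0,0,0],[0,0,0,12,0,0,0],[0,0,0,15,0,0,0],[0,0,0,17,0,0,0],[0,0,0,17,0,0,0],[0,0,0,17,0,0,0],[0,0,0,17,0,0,0]]]'
python3 - <<'E'
from h import *
P=None
for c in ("scene","side"):
    s=eyes.snapshot(c);P=pts(s);cv2.imwrite(f"pics/e_{c}.png",s["color"])
    hsv=cv2.cvtColor(s["color"],cv2.COLOR_BGR2HSV);h,S=hsv[...,0],hsv[...,1]
    q=P[(h>95)&(h<115)&(S>80)&(np.hypot(P[...,0]-.449,P[...,1]+.199)<.06)];print(c,np.percentile(q,2,0),np.percentile(q,98,0))
a=cv2.resize(cv2.imread("pics/e_scene.png")[130:280,210:410],None,fx=2.5,fy=2.5);b=cv2.resize(cv2.imread("pics/e_side.png")[160:310,280:400],None,fx=2.5,fy=2.5);cv2.imwrite("pics/e.png",np.hstack([a,b]))
E
```

```text
t: 13.78
position: [0.6111, 0.1131, 0.0848]
ee_rot: [[-0.228, 0.974, -0.0], [0.974, 0.228, 0.001], [0.001, 0.0, -1.0]]
wrist_force: [-6.8, 1.3, -2.0]
finger_gap: 0.0274
finger_force: 40.0
scene [ 0.41345676 -0.2310056   0.00807894] [ 0.48423738 -0.16916237  0.07488182]
side [ 0.42144552 -0.23521368  0.00858147] [ 0.47639543 -0.16399272  0.06822225]
```

View pics/e.png

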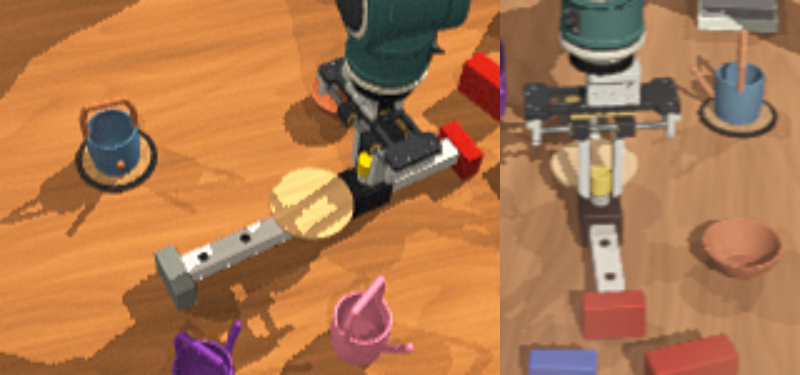

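The pictures show the pot on the mat (scene about (254,187)), and the gripper holding the knob with the slide moved towards the red block, two rail holes left showing on that side. TCP height is back at its grasp value. Next: press down lightly to check that the pin is seated.

```bash
python3 -m pendant '[[[0,0,0,1,0,0,0],[0,0,0,2,0,0,0],[0,0,0,2,0,0,0],[0,0,0,2,0,0,0],[0,0,0,2,0,0,0],[0,0,0,2,0,0,0]]]'
```

```text
t: 14.38
position: [0.6115, 0.1128, 0.0845]
ee_rot: [[-0.228, 0.974, 0.001], [0.974, 0.228, 0.001], [0.001, 0.001, -1.0]]
wrist_force: [-16.0, -1.0, 25.8]
finger_gap: 0.0272
finger_force: 40.0
```

```bash
python3 -m pendant '[[[0,0,0,-1,0,0,0],[0,0,0,-1,0,0,0],[0,0,0,-1,0,0,0],[0,0,0,-1,0,0,0],[0,0,0,-1,0,0,0]]]'; python3 -c "
from cell import robot
print(robot.close_job())"
```

```text
t: 14.8
position: [0.6113, 0.1129, 0.0846]
ee_rot: [[-0.228, 0.974, 0.0], [0.974, 0.228, 0.001], [0.001, 0.001, -1.0]]
wrist_force: [-11.6, -0.9, 12.2]
finger_gap: 0.0271
finger_force: 40.0
the job is handed in; nothing more can be done
None
```

I handed the job in at about 15 s (no verdict was returned): the pot stands upright on the mat, the slide measures 60 mm towards the red block with the pin seated, and the gripper still holds the knob at 40 N.

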